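# Dose two turns from a hand-cranked pump with a push-pull clutch

### The arm

A 6-joint arm with a two-finger parallel gripper is mounted at the origin on a cart in front of the work surface, level with it; the furniture and walls round the work are solid. World frame = base frame: x ahead of the robot, y to its left, z up, the work surface at z = 0. Lengths are in m, angles in rad, forces in N, time in s.
With the tool pointing down it reaches from about 0.3 to 0.775 m from the base axis. Payload 14.6 kg.
Tool frame: the origin (TCP) lies midway between the tips of the shut fingers; the grasp point (between the pads) lies 19 mm behind it (robot.grip_depth is the distance from the TCP to the grasp point, in m); z points along the fingers, y is the direction in which the jaws open and shut (so a half turn about z gives the same grasp; the last joint's range is limited). The gripper opens to 94 mm and grips with 3 to 60 N. Pads are 16 mm wide; open, the fingers measure 119 mm over their backs; the gripper's body (75 mm by 177 mm) begins 78 mm behind the grasp point.
Start: joints at [-1.254, 0.3, 1.521, -0, 1.321, -0.067], TCP at [0.206, -0.51, 0.205] pointing down, gripper open.
Joint ranges: [-3.03, 3.03], [-0.79, 2.21], [0.23, 2.52], [-1.04, 4.18], [0, 3.07], [-2.55, 2.55]. Speed limits (rad/s): [2.22, 2.22, 2.57, 3.14, 3.14, 3.14].

### API

Orientations are given as [roll, pitch, yaw] about the fixed x, y, z axes, in that order (R = Rz(yaw) Ry(pitch) Rx(roll)).
In Python, from workcell import robot gives the robot as it stands.
- The arm moves only by the tool apply_moves, never from a script. Its argument "plan" is a list of rows, each a list of 6 numbers: the shift along the tool's x, y, z in m, then the turn, a rotation vector about the tool's x, y, z in degrees. In form: [[x, y, z, wx, wy, wz], ...]. A call has 1 to 8 rows; each row is the pose to reach, as a shift and turn from the pose commanded when the call began, along the tool's axes at that moment; what a row does not reach only later rows make up. A row lasts 1/8 s, in which the tool goes at most 62.5 mm and 10.7 degrees, less where a joint would pass 70% of its speed; a pose out of reach is approached as far as the arm can. A call with a gripper value outside its range is refused whole. "jaw" is the opening, from 0 (shut) to 1 (fully open), set as the call begins (left out, the last holds). The fingers move at their own pace and stop on an object; "newtons" is the grip in N (left out, the last holds). Time passes only in rows, so rows that repeat a pose let the fingers close. It gives the time, the measured TCP pose, the force and the opening at its end, in the units of the state.
- robot.get_state(): the state, without advancing time (a new reading comes with each control period).
- robot.snapshot(name): name is "scene" or "top" or "wrist"; returns (picture, depth): 400x640x3 uint8, red, green, blue; 400x640 float32, m along the optical axis (not along the pixel's ray), 0 where there is no reading.
- robot.calibration(name): a dict with "fovy" (degrees; the focal length in pixels is half the picture's height over the tangent of half this angle, whatever the lens; pixels are square), "cx", "cy" (the principal point, pixels), "cam_to_world" (4x4, takes a point from camera to world coordinates); the wrist camera has in their place "mount" (4x4, takes a point from camera to tool coordinates, whose origin is the TCP and whose axes are the flange's). Camera axes: x right, y down, z forward; pixel columns grow to the right and rows downward; lengths in m; the calibration is good to about 2 mm. The wrist camera is an equidistant fisheye: a pixel r from the principal point sees the ray r / f radians off the axis. A picture is of the moment at which its call begins: read the wrist's pose just before it. calibration takes no time and is no camera call.
- robot.finish_job(): hands the job in, once; it reports no verdict.
The state is a dict: "t": time; "joint_pos": joint angles; "joint_vel": joint speeds; "tau": joint torques, N m; "eef_pos": TCP position; "tcp_rot": TCP orientation; "ft_force": force on the tool from outside, world axes, zero at the start; "torque": the same for the moment, N m; "grip_width": opening from 0.0 (shut) to 1.0 (fully open).
Only numpy, scipy, OpenCV 4.12 (cv2) and the standard library are available. Lean on these libraries where they do the work, as an engineer would, in place of code of your own. Each camera call takes 0.05 s, during which the arm holds its last target.

### The job

Dispense one dose with the hand-cranked dosing pump: pull its red clutch knob straight out until it clicks into the out position, then turn the crank on top exactly two full turns clockwise (seen from above), so that the handle ends where it started, and then push the red knob fully in again. The knob must stay out for as long as you crank, and the vials, the dropper bottle and the timer on the bench are to be left alone.

Things in the scene. Friction and masses are not known exactly. Their poses are not given: they have to be found in the camera images.
- pump: white pump box 150 (x) x 90 (y) x 66 mm high, fixed to the bench. Origin at the centre of its underside; z up. Blue panel with the red knob at its -x end (x = -75 mm); the knob pulls out along the pump's own -x. Crank axis vertical at x = 22 mm, y = 0, over a dark disc 52 mm across, top z = 70 mm. Grey round pump head on the +y side to y = 58 mm, with two brass stubs, top z = 74 mm
- clutch_knob (a joint): travel of the red knob in m: 0 = fully in, 0.016 = fully out (toward the pump's -x). A spring detent holds it at either end and pushes away from mid-travel (0.008): it takes about 6 N to leave an end, and past the middle it snaps to the other end by itself
- knob_grip (a point): centre of the red knob (moves with it), 44 mm above the bench: a round knob 30 mm across and 20 mm long, its axis level along the pump's x axis, on a 10 mm steel stem. When the knob is in, its rear face is 26 mm from the blue panel and 19 mm from the steel collar round the stem. Axes as the pump's
- crank (a joint): angle of the crank in rad, growing clockwise seen from above; one turn is 6.283. It starts between -1.5 and 1.5 (0: the arm points along the pump's +x axis, away from the knob). No end stop within reach of the job; it stays where it is left (friction, about 1 N at the handle)
- crank_grip (a point): middle of the gripping length of the crank's upright yellow handle, 106 mm above the bench and 42 mm from the crank axis: a cylinder 19 mm across and 44 mm high (z = 83 to 127 mm) that spins freely on its pin, so it can be held while cranking
- crank_hub (a point): point on the crank axis at the top of the hub, 82 mm above the bench; the handle goes round it on a circle of 42 mm radius. The aluminium arm below the handle reaches z = 80 mm, the hub's nut 84 mm
- vial_a: bystander: sample vial with black cap, 28 mm across, 57 mm high, origin at the centre of its underside
- vial_c: bystander: sample vial with blue cap, 28 mm across, 57 mm high, origin at the centre of its underside
- dropper: bystander: dropper bottle with black bulb, 37 mm across, 102 mm high, origin at the centre of its underside
- timer: bystander: white bench timer lying flat, 55 x 60 x 18 mm, origin at the centre of its underside
- stand_clamp: obstacle, fixed: black tripod lab stand behind the pump, with a thin rod 720 mm tall at 15 mm before (-x) and 72 mm left (+y) of this origin, and a level clamp arm 220 to 260 mm above the bench reaching from 125 mm left to 160 mm right of the origin, up to 70 mm in front of it. Its legs reach 106 mm in front. Origin on the bench, axes as the world's

How it is judged:
By the outcome, as a careful person would: the job done as asked, in the order asked, and still so for the second after the job is handed in, with the robot touching nothing.
It also fails if it takes over 72 s, if anything falls off the work surface, if the arm or the gripper's body presses on something with over 40 N, if the wrist force passes 120 N, or if a joint passes its speed limit or range.

## Working session

There is one attempt and no reset: what is moved stays moved. The work goes in short steps, Python scripts to look and compute and a tool call to move; the robot and the scene stay as the last step left them, time stands still between calls to the robot, and variables do not carry over. Pictures are saved under pics/ and viewed, and the job is handed in when it is done.

Besides the shell and the picture viewer there is one more tool, called after "Request:" by a JSON object that holds its "name" and its "arguments", one argument or row to a line. apply_moves: Moves the arm, as the interface text tells. Its arguments: {"type":"object","properties":{"plan":{"type":"array","items":{"type":"array","items":{"type":"number"}}},"jaw":{"type":"number"},"newtons":{"type":"number"}},"required":["plan"]}

```bash
ls; mkdir -p pics
python3 - <<'E'
from workcell import robot
import cv2,numpy as np
print(robot.get_state())
for n in ("scene","top"):
    p,d=robot.snapshot(n); cv2.imwrite(f"pics/{n}0.png",p[:,:,::-1]); np.savez(f"{n}0.npz",p=p,d=d)
    print(n,robot.calibration(n))
print(robot.calibration("wrist"))
E
```

```text
pics
{'t': 0.0, 'joint_pos': array([-1.25360627e+00,  3.00468544e-01,  1.52161660e+00,  2.50546614e-05,
        1.32069269e+00, -6.65889932e-02]), 'joint_vel': array([-0.00194975,  0.0013231 , -0.0011014 ,  0.00073529, -0.00024951,
       -0.00036554]), 'tau': array([-5.46589145e-04, -5.31802046e+01, -3.52736986e+01,  7.07854866e-02,
        2.43411813e-02, -9.38010339e-05]), 'eef_pos': array([ 0.20585784, -0.50972483,  0.20487271]), 'tcp_rot': array([-3.14041172e+00, -1.03075587e-04,  3.83772774e-01]), 'ft_force': array([-0.10007791, -0.08134279, -0.78376213]), 'torque': array([ 0.01368082, -0.0284444 ,  0.02803397]), 'grip_width': 1.0005304328353017}
scene {'fovy': 49.24562634133081, 'cx': 324.4336751093457, 'cy': 200.53056716987447, 'cam_to_world': array([[ 0.56782524, -0.34052249,  0.74941239, -0.56553744],
       [-0.82306485, -0.24790403,  0.51098714, -0.86131525],
       [ 0.01177974, -0.90696639, -0.42103825,  0.77437767],
       [ 0.        ,  0.        ,  0.        ,  1.        ]])}
top {'fovy': 49.060659381906575, 'cx': 324.8452932125052, 'cy': 194.20675393860355, 'cam_to_world': array([[-0.02340997, -0.99865079,  0.04635262,  0.5240981 ],
       [-0.99971379,  0.0231558 , -0.00601285, -0.06253551],
       [ 0.00493141, -0.04648011, -0.99890704,  1.52807664],
       [ 0.        ,  0.        ,  0.        ,  1.        ]])}
{'fovy': 65.70646984690485, 'cx': 317.13335288616906, 'cy': 203.77450653477513, 'mount': array([[-2.36126552e-04, -9.68688625e-01, -2.48278659e-01,
         7.18555068e-02],
       [ 9.99999843e-01, -1.02452328e-04, -5.51324509e-04,
        -5.91610244e-04],
       [ 5.08625054e-04, -2.48278750e-01,  9.68688497e-01,
        -1.78465542e-01],
       [ 0.00000000e+00,  0.00000000e+00,  0.00000000e+00,
         1.00000000e+00]])}
```

View pics/scene0.png

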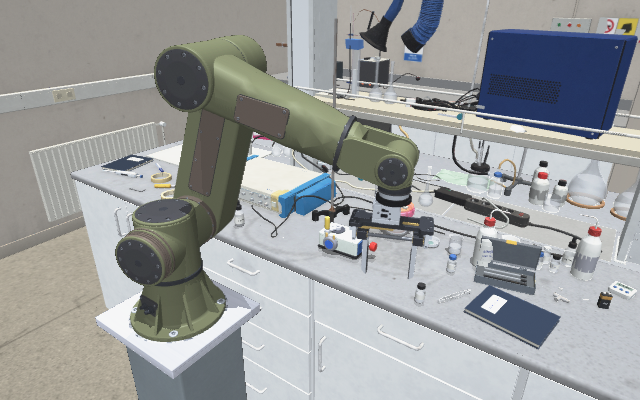

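View pics/top0.png

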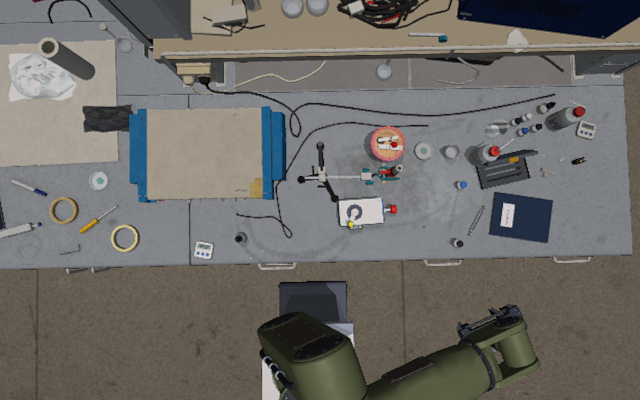

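Run:
```python
import cv2
a=cv2.imread("pics/top0.png")[160:260,290:420]; cv2.imwrite("pics/topz.png",cv2.resize(a,None,fx=6,fy=6,interpolation=cv2.INTER_CUBIC))
a=cv2.imread("pics/scene0.png")[190:290,300:430]; cv2.imwrite("pics/scenez.png",cv2.resize(a,None,fx=6,fy=6,interpolation=cv2.INTER_CUBIC))
```

```text
(no output)
```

View pics/topz.png

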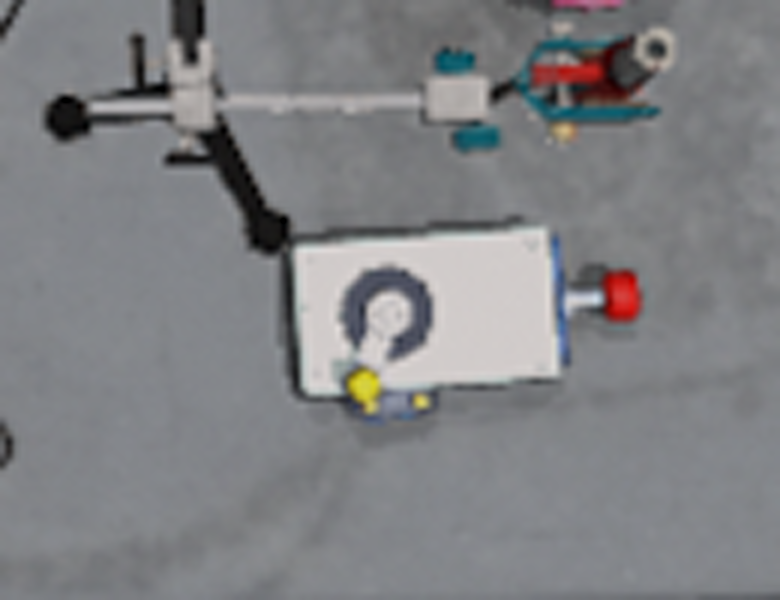

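View pics/scenez.png

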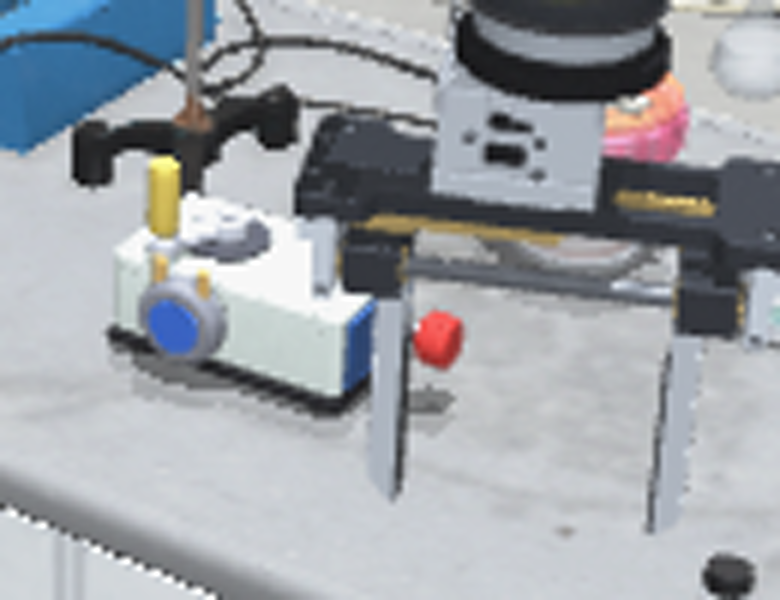

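```bash
cat > h.py <<'E'
import numpy as np,cv2
from workcell import robot
def ray(name,u,v):
    c=robot.calibration(name); f=200/np.tan(np.radians(c["fovy"])/2); T=c["cam_to_world"]
    return T[:3,3],T[:3,:3]@np.array([(u-c["cx"])/f,(v-c["cy"])/f,1.])
def onz(name,u,v,z):
    o,d=ray(name,u,v); return o+d*(z-o[2])/d[2]
def cloud(name,d):
    c=robot.calibration(name); f=200/np.tan(np.radians(c["fovy"])/2); T=c["cam_to_world"]
    v,u=np.mgrid[:400,:640]; P=np.stack([(u-c["cx"])/f*d,(v-c["cy"])/f*d,d],-1)
    return P@T[:3,:3].T+T[:3,3]
E
python3 - <<'E'
from h import *
z=np.load("top0.npz");P=cloud("top",z["d"]); img=z["p"]
hsv=cv2.cvtColor(img,cv2.COLOR_RGB2HSV)
W=np.zeros((400,640),bool);W[190:235,330:405]=1
for (n,u,v,h) in [("c1",295,238,.066),("c2",548,225,.066),("c3",565,378,.066),("c4",302,393,.066),("hub",389,313,.082),("disc",388,314,.07),("handle",364,383,.127),("knob",622,296,.055)]:
    uu=290+(u+.5)/6-.5;vv=160+(v+.5)/6-.5
    print(n,onz("top",uu,vv,h).round(4))
def comp(m,zz):
    v,u=np.nonzero(m); print(len(u),u.mean(),v.mean(),onz("top",u.mean(),v.mean(),zz).round(4),np.median(P[m],0).round(4))
red=W&((hsv[...,0]<8)|(hsv[...,0]>172))&(hsv[...,1]>150)
comp(red,.055)
yel=W&(abs(hsv[...,0].astype(int)-29)<6)&(hsv[...,1]>150)
n,l,s,c=cv2.connectedComponentsWithStats(yel.astype(np.uint8),connectivity=4);print(s,c)
m=P[...,2]; white=W&(m>.060)&(m<.070)&(hsv[...,1]<40)&(hsv[...,2]>170)
v,u=np.nonzero(white); print(cv2.minAreaRect(np.stack([u,v],1).astype(np.float32)))
# clamp points
c=P[150:215,295:405].reshape(-1,3)
k=c[(c[:,2]>.15)&(c[:,2]<.35)]; print("clamp",k.min(0),k.max(0), k[k[:,0].argsort()[:8]].round(3))
S=np.load("scene0.npz");
h2=cv2.cvtColor(S["p"],cv2.COLOR_RGB2HSV);W[:]=0;W[200:262,310:385]=1
for nm,mm in (("y",W&(abs(h2[...,0].astype(int)-29)<6)&(h2[...,1]>150)),("r",W&((h2[...,0]<8)|(h2[...,0]>172))&(h2[...,1]>150))):
    v,u=np.nonzero(mm); print(nm,u.min(),u.max(),v.min(),v.max(),np.median(cloud("scene",S["d"])[mm],0).round(4),u.mean(),v.mean())
E
```

```text
c1 [ 0.574  -0.1174  0.066 ]
c2 [ 0.578  -0.2584  0.066 ]
c3 [ 0.4928 -0.2653  0.066 ]
c4 [ 0.4879 -0.1191  0.066 ]
hub [ 0.531  -0.1674  0.082 ]
disc [ 0.5305 -0.1677  0.07  ]
handle [ 0.4939 -0.1498  0.127 ]
knob [ 0.5376 -0.3002  0.055 ]
40 393.1 208.775 [ 0.5381 -0.2997  0.055 ] [ 0.5375 -0.2989  0.0573]
[[     0      0    640    400 255979]
 [   348    222      5      5     21]] [[319.49749784 199.49799007]
 [350.         224.        ]]
((360.4644775390625, 211.5025634765625), (24.865219116210938, 42.46324157714844), 85.91438293457031)
clamp [ 0.60465795 -0.28754084  0.15961599] [ 0.66993327 -0.01020069  0.34992848] [[ 0.605 -0.062  0.25 ]
 [ 0.605 -0.065  0.249]
 [ 0.605 -0.059  0.25 ]
 [ 0.605 -0.051  0.253]
 [ 0.605 -0.057  0.248]
 [ 0.605 -0.054  0.247]
 [ 0.605 -0.048  0.248]
 [ 0.605 -0.068  0.24 ]]Traceback (most recent call last):
  File "<stdin>", line 22, in <module>
    return umr_minimum(a, axis, None, out, keepdims, initial, where)
ValueError: zero-size array to reduction operation minimum which has no identity
```

```bash
cat >> h.py <<'E'
from scipy.spatial.transform import Rotation as Rn
YAW=np.radians(93.0)
PX=np.array([np.cos(YAW),np.sin(YAW),0.]); 
def cur():
    s=robot.get_state(); return s["eef_pos"],Rn.from_euler("xyz",s["tcp_rot"])
def tilt(xdir_is_px,T):
    T=np.radians(T)
    if xdir_is_px: # jaws across knob
        f=np.array([np.sin(YAW),-np.cos(YAW),0]); z=np.sin(T)*f+np.array([0,0,-np.cos(T)]); x=PX
        return Rn.from_matrix(np.stack([x,np.cross(z,x),z],1))
    z=np.array([np.sin(T),0,-np.cos(T)]); x=np.array([np.cos(T),0,np.sin(T)])
    return Rn.from_matrix(np.stack([x,np.cross(z,x),z],1))
def goto(grasp,R,back=0.):
    """tool-frame shift (m) and rotvec (deg) taking grasp point to `grasp`, backed off"""
    p,R0=cur(); z=R.as_matrix()[:,2]; tgt=np.asarray(grasp)+z*(robot.grip_depth-back)
    print("tcp tgt",tgt.round(4),"shift",R0.inv().apply(tgt-p).round(4),"rot",np.degrees((R0.inv()*R).as_rotvec()).round(2))
E
python3 - <<'E'
from h import *
print(robot.grip_depth,[a for a in dir(robot) if a[0]!='_'])
goto([.538,-.300,.044],tilt(True,25),.12)
E
```

```text
0.0188 ['MotionError', 'calibration', 'finish_job', 'get_state', 'grip_depth', 'snapshot']
tcp tgt [ 0.4953 -0.3022  0.1357] shift [ 0.3461 -0.084   0.0693] rot [-21.75  15.44 -69.83]
```

Request:
{"name": "apply_moves", "arguments": {
  "plan": [
    [0.346,-0.084,0.069,-21.75,15.44,-69.83],
    [0.346,-0.084,0.069,-21.75,15.44,-69.83],
    [0.346,-0.084,0.069,-21.75,15.44,-69.83],
    [0.346,-0.084,0.069,-21.75,15.44,-69.83],
    [0.346,-0.084,0.069,-21.75,15.44,-69.83],
    [0.346,-0.084,0.069,-21.75,15.44,-69.83],
    [0.346,-0.084,0.069,-21.75,15.44,-69.83],
    [0.346,-0.084,0.069,-21.75,15.44,-69.83]
  ],
  "jaw": 0.55,
  "newtons": 30
}}

```text
t: 1.1
eef_pos: [0.4948, -0.3025, 0.1358]
tcp_rot: [2.706, -0.0, 1.622]
ft_force: [-0.0, 0.7, 0.5]
grip_width: 0.546
```

Request:
{"name": "apply_moves", "arguments": {
  "plan": [
    [0,0,0,0,0,0],
    [0,0,0,0,0,0],
    [0,0,0,0,0,0]
  ]
}}

```text
t: 1.48
eef_pos: [0.4953, -0.3027, 0.1366]
tcp_rot: [2.705, 0.001, 1.621]
ft_force: [-0.0, 0.3, 0.4]
grip_width: 0.548
```

Run:
```python
from h import *
print(robot.get_state())
goto([.538,-.300,.044],tilt(True,25),.12)
for n in ("wrist","scene"):
    p,d=robot.snapshot(n); cv2.imwrite(f"pics/{n}1.png",p[:,:,::-1]);np.savez(n+"1.npz",p=p,d=d)
```

```text
{'t': 1.475, 'joint_pos': array([-0.7550249 ,  0.27198838,  1.79213514,  0.4326535 ,  0.81278516,
       -1.06407049]), 'joint_vel': array([ 6.82452392e-04,  3.93925830e-05,  1.78568956e-03,  3.94291146e-03,
       -7.90320609e-04, -1.31927689e-02]), 'tau': array([-1.80820981e-02, -4.82386708e+01, -3.20025265e+01,  7.34164082e-01,
       -4.85408138e-01,  1.07664135e-01]), 'eef_pos': array([ 0.49528138, -0.30266296,  0.13660505]), 'tcp_rot': array([2.70509796e+00, 7.26941313e-04, 1.62144758e+00]), 'ft_force': array([-0.03691379,  0.34929968,  0.36128419]), 'torque': array([-0.06139545,  0.13400804,  0.06526821]), 'grip_width': 0.548436800058212}
tcp tgt [ 0.4953 -0.3022  0.1357] shift [ 0.0004 -0.0003  0.0008] rot [ 0.01  0.08 -0.07]
```

View pics/wrist1.png

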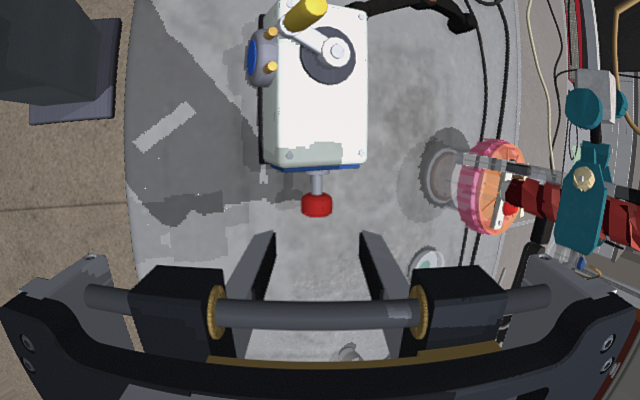

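View pics/scene1.png

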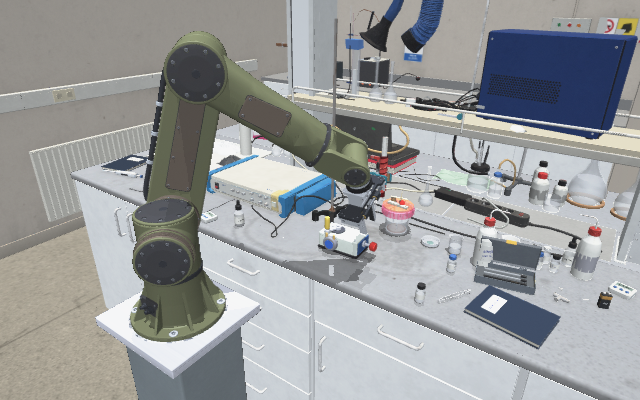

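```bash
cat >> h.py <<'E'
def wcloud(d,p,R,u=None,v=None):
    c=robot.calibration("wrist"); f=200/np.tan(np.radians(c["fovy"])/2)
    if u is None: v,u=np.mgrid[:400,:640]
    x=(u-c["cx"]);y=(v-c["cy"]);r=np.hypot(x,y)+1e-9;th=r/f
    dr=np.stack([np.tan(th)*x/r,np.tan(th)*y/r,np.ones_like(r)],-1)
    M=c["mount"]; o=R.apply(M[:3,3])+p
    D=(dr.reshape(-1,3)@M[:3,:3].T); D=R.apply(D).reshape(dr.shape)
    if d is None: return o,D
    return o+D*d[...,None]
def wonz(p,R,u,v,z):
    o,D=wcloud(None,p,R,np.array([float(u)]),np.array([float(v)])); D=D[0]; return o+D*(z-o[2])/D[2]
E
python3 - <<'E'
from h import *
p,R=cur(); z=np.load("wrist1.npz");img=z["p"];P=wcloud(z["d"],p,R)
h=cv2.cvtColor(img,cv2.COLOR_RGB2HSV); W=np.zeros((400,640),bool);W[185:225,295:340]=1
red=W&((h[...,0]<8)|(h[...,0]>172))&(h[...,1]>130)
K=P[red];print(len(K),"min",np.percentile(K,2,0).round(4),"max",np.percentile(K,98,0).round(4),"med",np.median(K,0).round(4))
# knob axis: x extents at widest
v,u=np.nonzero(red);print(u.min(),u.max(),v.min(),v.max())
for (n,uu,vv,zz) in [("hub",338,51,.084),("front edge l",264,162,.066),("front edge r",366,165,.066)]:
    print(n,wonz(p,R,uu,vv,zz).round(4),P[vv,uu].round(4))
yy=(abs(h[...,0].astype(int)-28)<6)&(h[...,1]>150);W[:]=0;W[:40,270:340]=1
Y=P[yy&W];t=Y[Y[:,2]>.122];print("handle top",t.mean(0).round(4),t.min(0).round(4),t.max(0).round(4),len(t))
a=img[0:230,220:420,::-1];cv2.imwrite("pics/w1z.png",cv2.resize(a,None,fx=3,fy=2.6,interpolation=cv2.INTER_CUBIC))
# top surface and side lines
sel=(P[...,2]>.062)&(P[...,2]<.068);sel[:,:255]=0;sel[:,380:]=0;sel[175:]=0
Q=P[sel][:,:2].astype(np.float32);print(cv2.minAreaRect(Q))
bl=(h[...,0]>100)&(h[...,0]<125)&(h[...,1]>120)
W[:]=0;W[155:180,260:375]=1;B=P[bl&W];print("blue",len(B),np.polyfit(B[:,0],B[:,1],1),B.mean(0))
disc=(h[...,2]<120)&(abs(P[...,2]-.070)<.004);W[:]=0;W[20:90,290:365]=1
D=P[disc&W];print("disc",len(D),cv2.minEnclosingCircle(D[:,:2].astype(np.float32)))
E
```

```text
627 min [ 0.5227 -0.3079  0.0424] max [ 0.5469 -0.29    0.0587] med [ 0.5313 -0.2982  0.0545]
302 331 193 216
hub [ 0.5302 -0.1677  0.084 ] [ 0.5313 -0.167   0.082 ]
front edge l [ 0.4798 -0.2581  0.066 ] [ 0.4949 -0.2638  0.0115]
front edge r [ 0.5744 -0.2607  0.066 ] [ 0.6202 -0.2685 -0.001 ]
handle top [ 0.4907 -0.1546  0.1281] [ 0.4156 -0.2339  0.1221] [ 0.4991 -0.146   0.2981] 237
((0.5246046781539917, -0.19015014171600342), (0.09806501120328903, 0.1434250771999359), 2.9601869583129883)
blue 296 [ 0.02306967 -0.27638501] [ 0.52826094 -0.2641982   0.05782528]
disc 1337 ((0.5244806408882141, -0.1652931421995163), 0.03085954301059246)
```

View pics/w1z.png

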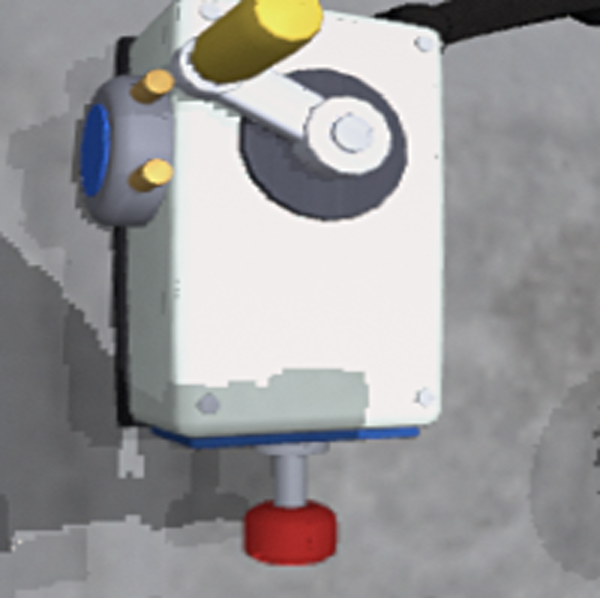

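Run:
```python
from h import *
p,R=cur()
print(wonz(p,R,316.5,204.5,.044), wonz(p,R,316.5,196,.050))
goto([.537,-.2995,.044],tilt(True,25),0)
```

```text
[ 0.53712772 -0.30052014  0.044     ] [ 0.53385341 -0.29099969  0.05      ]
tcp tgt [ 0.5449 -0.2991  0.027 ] shift [ 0.001  -0.0013  0.1203] rot [ 0.01  0.07 -0.03]
```

Request:
{"name": "apply_moves", "arguments": {
  "plan": [
    [0.001,-0.001,0.03,0,0,0],
    [0.001,-0.001,0.06,0,0,0],
    [0.001,-0.001,0.09,0,0,0],
    [0.001,-0.001,0.105,0,0,0],
    [0.001,-0.001,0.12,0,0,0],
    [0.001,-0.001,0.12,0,0,0]
  ]
}}

```text
t: 2.33
eef_pos: [0.545, -0.2989, 0.0268]
tcp_rot: [2.705, 0.0, 1.623]
ft_force: [0.0, 0.0, 1.0]
grip_width: 0.547
```

Request:
{"name": "apply_moves", "arguments": {
  "plan": [
    [0,0,0,0,0,0],
    [0,0,0,0,0,0],
    [0,0,0,0,0,0],
    [0,0,0,0,0,0],
    [0,0,0,0,0,0],
    [0,0,0,0,0,0]
  ],
  "jaw": 0.2,
  "newtons": 30
}}

```text
t: 3.08
eef_pos: [0.5452, -0.2993, 0.0279]
tcp_rot: [2.704, 0.002, 1.623]
ft_force: [-3.5, 0.0, 7.0]
grip_width: 0.308
```

Run:
```python
from h import *
p,d=robot.snapshot("wrist"); cv2.imwrite("pics/w2.png",p[:,:,::-1])
```

```text
(no output)
```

View pics/w2.png

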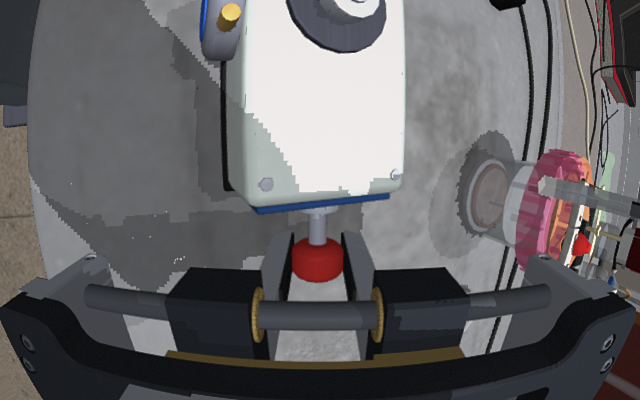

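Request:
{"name": "apply_moves", "arguments": {
  "plan": [
    [-0.002,0,0,0,0,0],
    [-0.004,0,0,0,0,0],
    [-0.006,0,0,0,0,0],
    [-0.008,0,0,0,0,0],
    [-0.01,0,0,0,0,0],
    [-0.012,0,0,0,0,0],
    [-0.014,0,0,0,0,0],
    [-0.0165,0,0,0,0,0]
  ]
}}

```text
t: 4.12
eef_pos: [0.546, -0.3155, 0.0277]
tcp_rot: [2.705, 0.001, 1.623]
ft_force: [-4.1, 10.6, 12.5]
grip_width: 0.305
```

Request:
{"name": "apply_moves", "arguments": {
  "plan": [
    [-0.001,0,0,0,0,0],
    [-0.001,0,0,0,0,0]
  ]
}}

```text
t: 4.38
eef_pos: [0.546, -0.3154, 0.0277]
tcp_rot: [2.705, -0.001, 1.624]
ft_force: [-5.5, 8.2, 11.9]
grip_width: 0.306
```

Run:
```python
from h import *
p,d=robot.snapshot("wrist"); cv2.imwrite("pics/w3.png",p[:,:,::-1]);print(robot.get_state()["ft_force"])
```

```text
[-6.18121817  9.02930232 11.37679977]
```

View pics/w3.png

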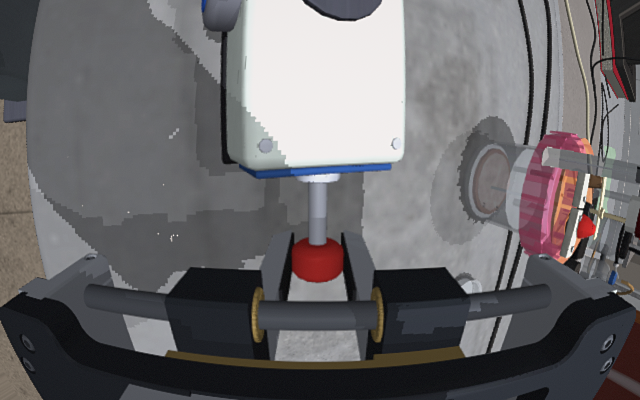

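Request:
{"name": "apply_moves", "arguments": {
  "plan": [
    [0.001,0,0,0,0,0],
    [0.001,0,0,0,0,0],
    [0.001,0,0,0,0,0],
    [0.001,0,0,0,0,0],
    [0.001,0,-0.03,0,0,0],
    [0.001,0,-0.07,0,0,0],
    [0.001,0,-0.12,0,0,0],
    [0.001,0,-0.15,0,0,0]
  ],
  "jaw": 0.55
}}

```text
t: 5.42
eef_pos: [0.482, -0.3191, 0.1654]
tcp_rot: [2.704, 0.003, 1.623]
ft_force: [-0.2, 0.3, -0.7]
grip_width: 0.553
```

Request:
{"name": "apply_moves", "arguments": {
  "plan": [
    [0,0,0,0,0,0],
    [0,0,0,0,0,0]
  ]
}}

```text
t: 5.68
eef_pos: [0.4825, -0.3184, 0.1621]
tcp_rot: [2.706, 0.0, 1.623]
ft_force: [-1.0, -0.2, 0.1]
grip_width: 0.552
```

Run:
```python
from h import *
p,R=cur()
img,d=robot.snapshot("wrist"); cv2.imwrite("pics/w4.png",img[:,:,::-1]);print(p,robot.get_state()["ft_force"])
np.savez("w4.npz",p=img,d=d,e=p,R=R.as_matrix())
P=wcloud(d,p,R);h=cv2.cvtColor(img,cv2.COLOR_RGB2HSV)
red=((h[...,0]<8)|(h[...,0]>172))&(h[...,1]>130)&(abs(P[...,0]-.538)<.04)&(abs(P[...,1]+.31)<.05)
v,u=np.nonzero(red);print(u.min(),u.max(),v.min(),v.max());K=P[red];print(np.percentile(K,[2,98],0))
yy=(abs(h[...,0].astype(int)-28)<6)&(h[...,1]>150)&(P[...,2]>.122)&(P[...,2]<.132)
Y=P[yy];print("handle top",len(Y),Y.mean(0),Y.min(0),Y.max(0))
goto([.4935,-.1505,.109],tilt(False,40),.11)
```

```text
[ 0.48252362 -0.3184189   0.16206545] [-0.29512851  0.6317171  -0.274283  ]
305 331 188 209
[[ 0.52336588 -0.32486654  0.0429422 ]
 [ 0.54740642 -0.30653294  0.05848896]]
handle top 133 [ 0.49239638 -0.15442423  0.12442946] [ 0.48302558 -0.15875373  0.12216961] [ 0.4987302  -0.14878527  0.12700922]
tcp tgt [ 0.4349 -0.1505  0.1789] shift [ 0.1701 -0.0279 -0.0318] rot [-13.19  10.59  91.96]
```

View pics/w4.png

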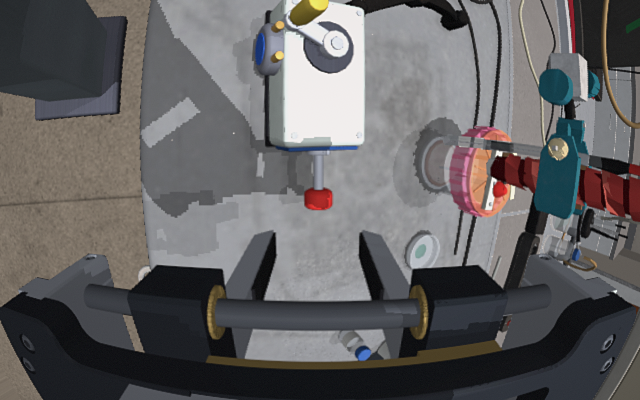

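Request:
{"name": "apply_moves", "arguments": {
  "plan": [
    [0.17,-0.028,-0.032,-13.2,10.6,91.96],
    [0.17,-0.028,-0.032,-13.2,10.6,91.96],
    [0.17,-0.028,-0.032,-13.2,10.6,91.96],
    [0.17,-0.028,-0.032,-13.2,10.6,91.96],
    [0.17,-0.028,-0.032,-13.2,10.6,91.96],
    [0.17,-0.028,-0.032,-13.2,10.6,91.96],
    [0.17,-0.028,-0.032,-13.2,10.6,91.96],
    [0.17,-0.028,-0.032,-13.2,10.6,91.96]
  ],
  "jaw": 0.5
}}

```text
t: 6.72
eef_pos: [0.4347, -0.1507, 0.179]
tcp_rot: [3.058, -0.679, 0.159]
ft_force: [-0.0, 0.0, 0.0]
grip_width: 0.501
```

Run:
```python
from h import *
goto([.4935,-.1505,.109],tilt(False,40),.11)
```

```text
tcp tgt [ 0.4349 -0.1505  0.1789] shift [ 0.0001 -0.0002  0.0002] rot [-1.01  0.83  7.08]
```

Request:
{"name": "apply_moves", "arguments": {
  "plan": [
    [0,0,0,-1.0,0.8,7.0],
    [0,0,0,-1.0,0.8,7.0],
    [0,0,0,-1.0,0.8,7.0]
  ]
}}

```text
t: 7.1
eef_pos: [0.4348, -0.1508, 0.1798]
tcp_rot: [3.133, -0.698, 0.014]
ft_force: [0.6, -0.2, 0.6]
grip_width: 0.497
```

Run:
```python
from h import *
p,R=cur()
img,d=robot.snapshot("wrist"); cv2.imwrite("pics/w5.png",img[:,:,::-1]);s=robot.get_state();print(s["eef_pos"],s["tcp_rot"],s["joint_pos"])
np.savez("w5.npz",p=img,d=d,e=p,R=R.as_matrix())
P=wcloud(d,p,R);h=cv2.cvtColor(img,cv2.COLOR_RGB2HSV)
yy=(abs(h[...,0].astype(int)-28)<6)&(h[...,1]>150)&(P[...,2]>.085)&(P[...,2]<.132)
yy=cv2.morphologyEx(yy.astype(np.uint8),cv2.MORPH_OPEN,np.ones((3,3)))>0
Y=P[yy];print("handle",len(Y),Y.mean(0),np.percentile(Y,[2,98],0)); v,u=np.nonzero(yy);print(u.min(),u.max(),v.min(),v.max())
T=Y[Y[:,2]>.125];print(len(T),T.mean(0),np.percentile(T,[2,98],0))
```

```text
[ 0.43486867 -0.15090269  0.17988496] [ 3.13328837 -0.69790904  0.01375922] [-0.64641188 -0.17263934  2.24725486  0.74110373  0.61139027  0.39288994]
handle 441 [ 0.48742141 -0.14997629  0.11546755] [[ 0.48261954 -0.15747993  0.09203604]
 [ 0.49780996 -0.14285863  0.12639366]]
308 326 193 225
68 [ 0.4929317  -0.14980584  0.12575491] [[ 0.48778993 -0.1559138   0.12510202]
 [ 0.49842762 -0.14426418  0.12703465]]
```

View pics/w5.png

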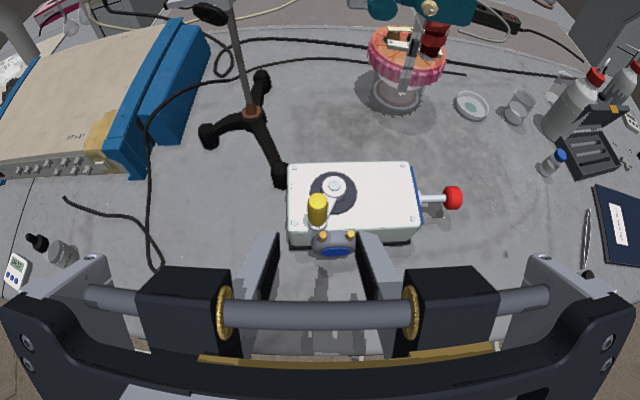

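Run:
```python
from h import *
z=np.load("w5.npz");p=z["e"];R=Rn.from_matrix(z["R"])
print(wonz(p,R,334,186,.084))
goto([.493,-.150,.109],tilt(False,40),0)
print(R.as_matrix().round(4))
```

```text
[ 0.52837555 -0.16730755  0.084     ]
tcp tgt [ 0.5051 -0.15    0.0946] shift [-0.001  -0.0009  0.1105] rot [-0.03  0.01  0.6 ]
[[ 7.663e-01  8.900e-03  6.425e-01]
 [ 1.090e-02 -9.999e-01  8.000e-04]
 [ 6.424e-01  6.400e-03 -7.663e-01]]
```

Request:
{"name": "apply_moves", "arguments": {
  "plan": [
    [-0.001,-0.001,0.03,0,0,0.5],
    [-0.001,-0.001,0.06,0,0,0.5],
    [-0.001,-0.001,0.08,0,0,0.5],
    [-0.001,-0.001,0.1,0,0,0.5],
    [-0.001,-0.001,0.11,0,0,0.5],
    [-0.001,-0.001,0.11,0,0,0.5],
    [-0.001,-0.001,0.11,0,0,0.5]
  ]
}}

```text
t: 8.02
eef_pos: [0.5047, -0.15, 0.0956]
tcp_rot: [3.141, -0.699, 0.001]
ft_force: [-0.1, 0.2, 0.2]
grip_width: 0.5
```

Request:
{"name": "apply_moves", "arguments": {
  "plan": [
    [0,0,0,0,0,0],
    [0,0,0,0,0,0],
    [0,0,0,0,0,0],
    [0,0,0,0,0,0],
    [0,0,0,0,0,0],
    [0,0,0,0,0,0]
  ],
  "jaw": 0.1,
  "newtons": 12
}}

```text
t: 8.78
eef_pos: [0.5049, -0.15, 0.0955]
tcp_rot: [-3.141, -0.699, -0.001]
ft_force: [-0.5, -0.0, 3.2]
grip_width: 0.193
```

Run:
```python
from h import *
img,d=robot.snapshot("wrist"); cv2.imwrite("pics/w6.png",img[:,:,::-1]);s=robot.get_state();print(s["eef_pos"],s["tcp_rot"],s["ft_force"],s["grip_width"])
p,R=cur();C=np.array([.5307,-.1675,0]);g=p-0+R.apply([0,0,-.0188]);print("grasp",g,np.hypot(*(g-C)[:2]),np.degrees(np.arctan2(*(g-C)[1::-1])))
```

```text
[ 0.50487872 -0.1500453   0.09549999] [-3.14153425e+00 -6.99078654e-01 -4.94704977e-04] [-1.72688644  0.21442647  3.40046112] 0.19513238750275466
grasp [ 0.49278068 -0.15004041  0.10989017] 0.04174580048604752 155.2767409080683
```

View pics/w6.png

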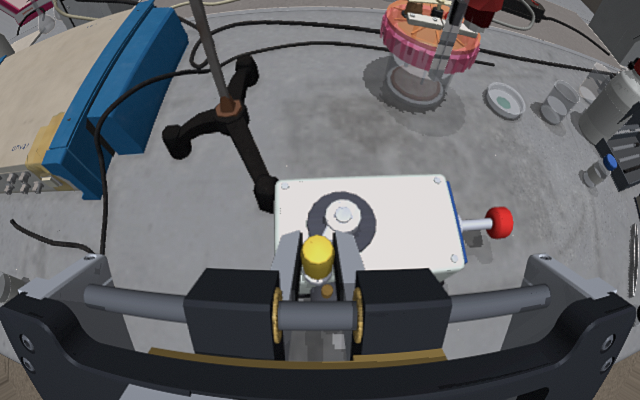

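```bash
cat > circ.py <<'E'
import numpy as np,sys
def rows(a0,step=15,n=8,r=.042,T=40):
    T=np.radians(T);a=np.radians(a0-step*np.arange(0,n+1));d=r*np.stack([np.cos(a)-np.cos(a[0]),np.sin(a)-np.sin(a[0])],1)
    return [[round(float(np.cos(T)*x),4),round(float(-y),4),round(float(np.sin(T)*x),4),0,0,0] for x,y in d[1:]]
for a in map(float,sys.argv[1:]): print(a,rows(a))
E
python3 circ.py 155.2 35.2 -84.8
```

```text
155.2 [[0.0045, -0.0093, 0.0038, 0, 0, 0], [0.0107, -0.0167, 0.0089, 0, 0, 0], [0.0181, -0.0218, 0.0152, 0, 0, 0], [0.0263, -0.0242, 0.0221, 0, 0, 0], [0.0347, -0.0238, 0.0291, 0, 0, 0], [0.0427, -0.0205, 0.0358, 0, 0, 0], [0.0498, -0.0147, 0.0418, 0, 0, 0], [0.0555, -0.0066, 0.0466, 0, 0, 0]]
35.2 [[0.0039, 0.0097, 0.0033, 0, 0, 0], [0.0058, 0.0204, 0.0048, 0, 0, 0], [0.0054, 0.0314, 0.0045, 0, 0, 0], [0.0029, 0.0418, 0.0024, 0, 0, 0], [-0.0016, 0.0511, -0.0013, 0, 0, 0], [-0.0077, 0.0585, -0.0065, 0, 0, 0], [-0.0152, 0.0636, -0.0127, 0, 0, 0], [-0.0234, 0.066, -0.0196, 0, 0, 0]]
-84.8 [[-0.0084, -0.0004, -0.007, 0, 0, 0], [-0.0164, -0.0037, -0.0138, 0, 0, 0], [-0.0235, -0.0096, -0.0197, 0, 0, 0], [-0.0292, -0.0176, -0.0245, 0, 0, 0], [-0.0331, -0.0273, -0.0278, 0, 0, 0], [-0.035, -0.038, -0.0293, 0, 0, 0], [-0.0346, -0.049, -0.029, 0, 0, 0], [-0.0321, -0.0594, -0.027, 0, 0, 0]]
```

Request:
{"name": "apply_moves", "arguments": {
  "plan": [
    [0.0045,-0.0093,0.0038,0,0,0],
    [0.0107,-0.0167,0.0089,0,0,0],
    [0.0181,-0.0218,0.0152,0,0,0],
    [0.0263,-0.0242,0.0221,0,0,0]
  ]
}}

```text
t: 9.32
eef_pos: [0.54, -0.1257, 0.0954]
tcp_rot: [3.141, -0.699, -0.0]
ft_force: [-1.0, -7.9, 0.5]
grip_width: 0.196
```

```bash
python3 - <<'E'
from h import *
img,d=robot.snapshot("wrist"); cv2.imwrite("pics/w7.png",img[:,:,::-1]);s=robot.get_state();print(s["eef_pos"],s["tcp_rot"],s["ft_force"],s["grip_width"])
img,d=robot.snapshot("scene"); cv2.imwrite("pics/s7.png",cv2.resize(img[100:300,220:480,::-1],None,fx=3,fy=3))
E
python3 circ.py 95.2
```

```text
[ 0.5408939  -0.12587214  0.09554144] [ 3.14071195e+00 -6.99388847e-01 -1.43951208e-04] [ 1.2141385  -2.8946643  -0.32153695] 0.1987444519517624
95.2 [[0.0084, 0.0004, 0.007, 0, 0, 0], [0.0164, 0.0037, 0.0138, 0, 0, 0], [0.0235, 0.0096, 0.0197, 0, 0, 0], [0.0292, 0.0176, 0.0245, 0, 0, 0], [0.0331, 0.0273, 0.0278, 0, 0, 0], [0.035, 0.038, 0.0293, 0, 0, 0], [0.0346, 0.049, 0.029, 0, 0, 0], [0.0321, 0.0594, 0.027, 0, 0, 0]]
```

View pics/w7.png

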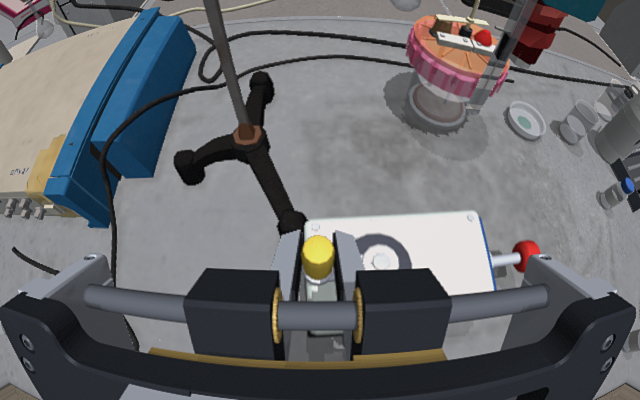

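View pics/s7.png

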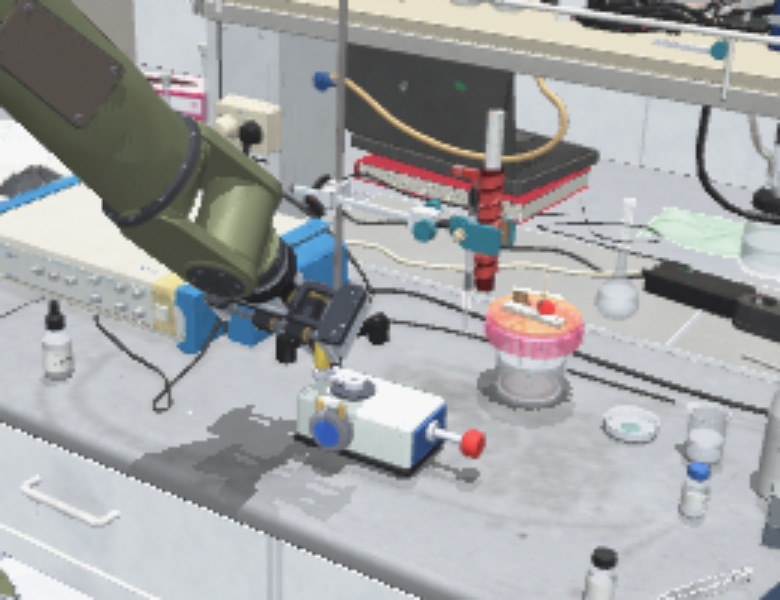

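Request:
{"name": "apply_moves", "arguments": {
  "plan": [
    [0.0084,0.0004,0.007,0,0,0],
    [0.0164,0.0037,0.0138,0,0,0],
    [0.0235,0.0096,0.0197,0,0,0],
    [0.0292,0.0176,0.0245,0,0,0]
  ]
}}

```text
t: 9.93
eef_pos: [0.5778, -0.1438, 0.0953]
tcp_rot: [-3.141, -0.699, -0.001]
ft_force: [-9.7, -5.3, 6.2]
grip_width: 0.2
```

Request:
{"name": "apply_moves", "arguments": {
  "plan": [
    [0.0039,0.0097,0.0033,0,0,0],
    [0.0058,0.0204,0.0048,0,0,0],
    [0.0054,0.0314,0.0045,0,0,0],
    [0.0029,0.0418,0.0024,0,0,0],
    [-0.0016,0.0511,-0.0013,0,0,0],
    [-0.0077,0.0585,-0.0065,0,0,0],
    [-0.0152,0.0636,-0.0127,0,0,0],
    [-0.0234,0.066,-0.0196,0,0,0]
  ]
}}

```text
t: 10.92
eef_pos: [0.5461, -0.2099, 0.0954]
tcp_rot: [3.141, -0.699, -0.001]
ft_force: [0.6, 0.5, 4.3]
grip_width: 0.197
```

Run:
```python
from h import *
img,d=robot.snapshot("wrist"); cv2.imwrite("pics/w8.png",img[:,:,::-1]);s=robot.get_state();print(s["eef_pos"],s["tcp_rot"],s["ft_force"],s["grip_width"])
p,R=cur();C=np.array([.5307,-.1675,0]);g=p-0+R.apply([0,0,-.0188]);print("grasp",g,np.hypot(*(g-C)[:2]),np.degrees(np.arctan2(*(g-C)[1::-1])))
```

```text
[ 0.54524727 -0.20987993  0.09536738] [-3.14157676e+00 -6.98846365e-01 -1.16650739e-03] [-1.08932706 -2.8341233   5.83233308] 0.20096543445169604
grasp [ 0.53315258 -0.20986612  0.10976038] 0.04243705282651292 -86.68683313613303
```

View pics/w8.png

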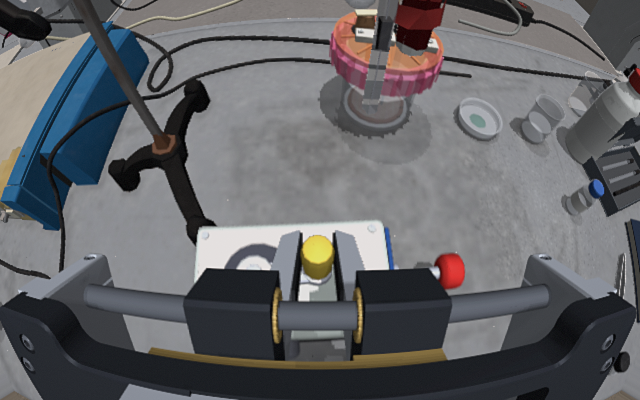

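Request:
{"name": "apply_moves", "arguments": {
  "plan": [
    [-0.0084,-0.0004,-0.007,0,0,0],
    [-0.0164,-0.0037,-0.0138,0,0,0],
    [-0.0235,-0.0096,-0.0197,0,0,0],
    [-0.0292,-0.0176,-0.0245,0,0,0],
    [-0.0331,-0.0273,-0.0278,0,0,0],
    [-0.035,-0.038,-0.0293,0,0,0],
    [-0.0346,-0.049,-0.029,0,0,0],
    [-0.0321,-0.0594,-0.027,0,0,0]
  ]
}}

```text
t: 11.98
eef_pos: [0.5048, -0.1493, 0.0954]
tcp_rot: [3.141, -0.699, -0.0]
ft_force: [7.8, -4.8, 0.1]
grip_width: 0.198
```

Run:
```python
from h import *
img,d=robot.snapshot("wrist"); cv2.imwrite("pics/w9.png",img[:,:,::-1]);s=robot.get_state();print(s["eef_pos"],s["tcp_rot"],s["ft_force"],s["grip_width"])
```

```text
[ 0.50517692 -0.14871208  0.09542636] [ 3.14149126e+00 -6.98976497e-01 -1.69232935e-04] [ 6.22327367 -2.2811998   0.18518633] 0.19566673503501106
```

View pics/w9.png

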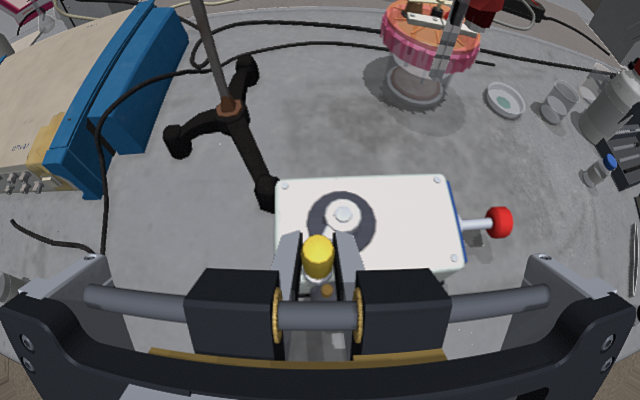

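Request:
{"name": "apply_moves", "arguments": {
  "plan": [
    [0.0045,-0.0093,0.0038,0,0,0],
    [0.0107,-0.0167,0.0089,0,0,0],
    [0.0181,-0.0218,0.0152,0,0,0],
    [0.0263,-0.0242,0.0221,0,0,0],
    [0.0347,-0.0238,0.0291,0,0,0],
    [0.0427,-0.0205,0.0358,0,0,0],
    [0.0498,-0.0147,0.0418,0,0,0],
    [0.0555,-0.0066,0.0466,0,0,0]
  ]
}}

```text
t: 13.02
eef_pos: [0.5777, -0.1435, 0.0952]
tcp_rot: [-3.142, -0.698, -0.0]
ft_force: [-9.7, -5.8, 9.0]
grip_width: 0.195
```

Request:
{"name": "apply_moves", "arguments": {
  "plan": [
    [0.0039,0.0097,0.0033,0,0,0],
    [0.0058,0.0204,0.0048,0,0,0],
    [0.0054,0.0314,0.0045,0,0,0],
    [0.0029,0.0418,0.0024,0,0,0],
    [-0.0016,0.0511,-0.0013,0,0,0],
    [-0.0077,0.0585,-0.0065,0,0,0],
    [-0.0152,0.0636,-0.0127,0,0,0],
    [-0.0234,0.066,-0.0196,0,0,0]
  ]
}}

```text
t: 14.02
eef_pos: [0.5465, -0.2098, 0.0954]
tcp_rot: [3.141, -0.699, -0.001]
ft_force: [2.1, -1.4, 6.0]
grip_width: 0.199
```

Request:
{"name": "apply_moves", "arguments": {
  "plan": [
    [-0.0084,-0.0004,-0.007,0,0,0],
    [-0.0164,-0.0037,-0.0138,0,0,0],
    [-0.0235,-0.0096,-0.0197,0,0,0],
    [-0.0292,-0.0176,-0.0245,0,0,0],
    [-0.0331,-0.0273,-0.0278,0,0,0],
    [-0.035,-0.038,-0.0293,0,0,0],
    [-0.0346,-0.049,-0.029,0,0,0],
    [-0.0321,-0.0594,-0.027,0,0,0]
  ]
}}

```text
t: 15.02
eef_pos: [0.5047, -0.1495, 0.0954]
tcp_rot: [-3.141, -0.699, -0.001]
ft_force: [7.2, -6.6, 1.1]
grip_width: 0.195
```

Run:
```python
from h import *
img,d=robot.snapshot("wrist"); cv2.imwrite("pics/w10.png",img[:,:,::-1]);s=robot.get_state();print(s["eef_pos"],s["tcp_rot"],s["ft_force"],s["grip_width"])
def f(n):
    im=cv2.imread(n);h=cv2.cvtColor(im,cv2.COLOR_BGR2HSV);y=(abs(h[...,0].astype(int)-28)<6)&(h[...,1]>150);y[:225]=0;y[285:]=0;y[:,:295]=0;y[:,345:]=0
    v,u=np.nonzero(y);print(n,len(u),u.mean(),v.mean(),u.min(),u.max(),v.min(),v.max())
for n in (6,9,10): f(f"pics/w{n}.png")
```

```text
[ 0.50505615 -0.14890128  0.09542913] [-3.14135946e+00 -6.98955720e-01 -3.71915783e-04] [ 8.19537012 -3.07975759  0.89573693] 0.19612479303839325
pics/w6.png 981 316.98063200815494 256.53924566768603 300 334 235 278
pics/w9.png 977 317.1842374616172 256.0849539406346 300 334 235 277
pics/w10.png 979 317.1389172625128 256.06537282941775 300 334 235 277
```

View pics/w10.png

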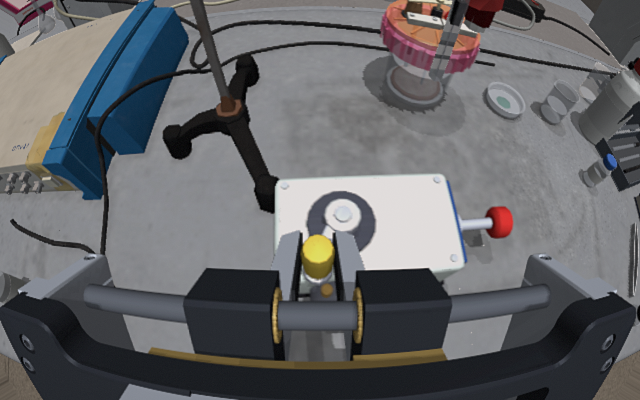

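Request:
{"name": "apply_moves", "arguments": {
  "plan": [
    [-0.0003,0.001,-0.0003,0,0,0],
    [-0.0003,0.0015,-0.0003,0,0,0],
    [-0.0003,0.0015,-0.0003,0,0,0]
  ]
}}

```text
t: 15.45
eef_pos: [0.5043, -0.1511, 0.0953]
tcp_rot: [-3.14, -0.699, -0.0]
ft_force: [1.4, 1.0, 8.0]
grip_width: 0.2
```

Request:
{"name": "apply_moves", "arguments": {
  "plan": [
    [0.0003,-0.0008,0.0003,0,0,0],
    [0.0003,-0.0008,0.0003,0,0,0],
    [0.0003,-0.0008,0.0003,0,0,0]
  ]
}}

```text
t: 15.82
eef_pos: [0.5046, -0.1503, 0.0953]
tcp_rot: [-3.141, -0.699, -0.0]
ft_force: [-2.8, -0.1, 7.3]
grip_width: 0.195
```

Request:
{"name": "apply_moves", "arguments": {
  "plan": [
    [0,0,0,0,0,0],
    [0,0,0,0,0,0],
    [0,0,0,0,0,0],
    [0,0,-0.02,0,0,0],
    [0,0,-0.05,0,0,0],
    [0,0,-0.08,0,0,0],
    [0,0,-0.11,0,0,0],
    [0,0,-0.11,0,0,0]
  ],
  "jaw": 0.5
}}

```text
t: 16.82
eef_pos: [0.4339, -0.1511, 0.1809]
tcp_rot: [3.139, -0.701, 0.0]
ft_force: [-0.3, 0.3, 0.5]
grip_width: 0.501
```

Request:
{"name": "apply_moves", "arguments": {
  "plan": [
    [0,0,0,0,0,0],
    [0,0,0,0,0,0]
  ]
}}

```text
t: 17.08
eef_pos: [0.4342, -0.1504, 0.1785]
tcp_rot: [-3.14, -0.697, -0.001]
ft_force: [0.2, -0.9, 0.7]
grip_width: 0.498
```

Run:
```python
from h import *
p,R=cur()
img,d=robot.snapshot("wrist"); cv2.imwrite("pics/w11.png",img[:,:,::-1]);s=robot.get_state();print(s["eef_pos"],s["tcp_rot"])
P=wcloud(d,p,R);h=cv2.cvtColor(img,cv2.COLOR_RGB2HSV)
yy=(abs(h[...,0].astype(int)-28)<6)&(h[...,1]>150)&(P[...,2]>.085)&(P[...,2]<.132)
yy=cv2.morphologyEx(yy.astype(np.uint8),cv2.MORPH_OPEN,np.ones((3,3)))>0
Y=P[yy];print("handle",len(Y),Y.mean(0),np.percentile(Y,[2,98],0))
T=Y[Y[:,2]>.125];print(len(T),T.mean(0),np.percentile(T,[2,98],0))
img,d=robot.snapshot("top"); cv2.imwrite("pics/t11.png",img[:,:,::-1]);
goto([.5380,-.3155,.044],tilt(True,25),.15)
```

```text
[ 0.43412918 -0.15038828  0.17859974] [-3.13993448e+00 -6.97411204e-01 -1.02544887e-03]
handle 446 [ 0.48757846 -0.14954471  0.11519548] [[ 0.48282033 -0.15702536  0.09210587]
 [ 0.49763801 -0.14223977  0.12624801]]
77 [ 0.49316845 -0.14946372  0.12565421] [[ 0.48626958 -0.15595333  0.12505797]
 [ 0.49787146 -0.14363247  0.1269315 ]]
tcp tgt [ 0.4826 -0.3184  0.1629] shift [0.0271 0.168  0.0432] rot [ 13.06 -10.59 -92.  ]
```

View pics/w11.png

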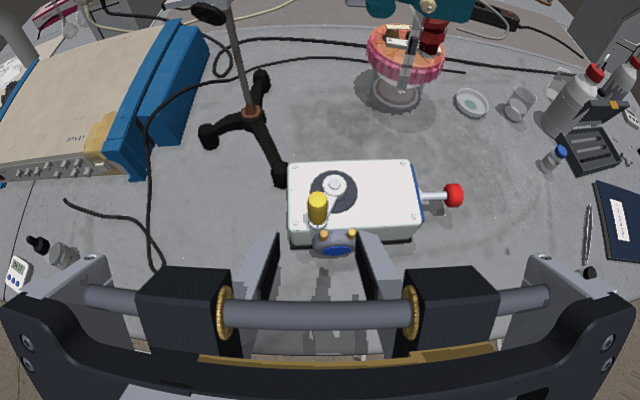

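Request:
{"name": "apply_moves", "arguments": {
  "plan": [
    [0.027,0.168,0.043,13.06,-10.6,-92],
    [0.027,0.168,0.043,13.06,-10.6,-92],
    [0.027,0.168,0.043,13.06,-10.6,-92],
    [0.027,0.168,0.043,13.06,-10.6,-92],
    [0.027,0.168,0.043,13.06,-10.6,-92],
    [0.027,0.168,0.043,13.06,-10.6,-92],
    [0.027,0.168,0.043,13.06,-10.6,-92],
    [0.027,0.168,0.043,13.06,-10.6,-92]
  ],
  "jaw": 0.55
}}

```text
t: 18.18
eef_pos: [0.4825, -0.3185, 0.1631]
tcp_rot: [2.689, -0.076, 1.501]
ft_force: [-0.9, -0.4, 0.1]
grip_width: 0.549
```

Run:
```python
from h import *
goto([.538,-.3155,.044],tilt(True,25),.15)
```

```text
tcp tgt [ 0.4826 -0.3184  0.1629] shift [0.0001 0.     0.0003] rot [ 1.17 -0.94 -8.18]
```

Request:
{"name": "apply_moves", "arguments": {
  "plan": [
    [0,0,0,1.1,-0.9,-8.0],
    [0,0,0,1.1,-0.9,-8.0],
    [0,0,0,1.1,-0.9,-8.0]
  ]
}}

```text
t: 18.55
eef_pos: [0.4823, -0.3185, 0.1635]
tcp_rot: [2.702, -0.006, 1.612]
ft_force: [-0.1, -0.5, -0.6]
grip_width: 0.549
```

Run:
```python
from h import *
goto([.5375,-.3155,.044],tilt(True,25),0)
p,R=cur()
img,d=robot.snapshot("wrist"); cv2.imwrite("pics/w12.png",img[:,:,::-1])
P=wcloud(d,p,R);h=cv2.cvtColor(img,cv2.COLOR_RGB2HSV)
red=((h[...,0]<8)|(h[...,0]>172))&(h[...,1]>130)&(abs(P[...,0]-.538)<.04)&(abs(P[...,1]+.31)<.05)
v,u=np.nonzero(red);print(u.min(),u.max(),v.min(),v.max());K=P[red];print(np.percentile(K,[2,98],0))
```

```text
tcp tgt [ 0.5454 -0.3151  0.027 ] shift [-0.     -0.0008  0.1505] rot [ 0.16 -0.06 -0.71]
303 331 188 209
[[ 0.52332847 -0.32466322  0.0421509 ]
 [ 0.54797605 -0.30653002  0.05847679]]
```

View pics/w12.png

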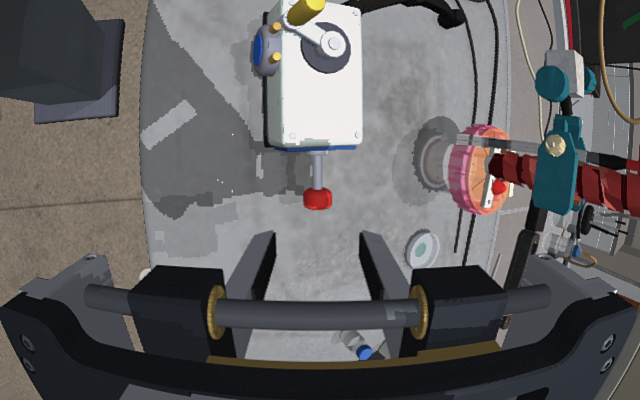

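Knob still out, at (317,198), same as before cranking. Descend and regrip.

Request:
{"name": "apply_moves", "arguments": {
  "plan": [
    [0,-0.0008,0.04,0,0,-0.7],
    [0,-0.0008,0.08,0,0,-0.7],
    [0,-0.0008,0.11,0,0,-0.7],
    [0,-0.0008,0.13,0,0,-0.7],
    [0,-0.0008,0.145,0,0,-0.7],
    [0,-0.0008,0.15,0,0,-0.7],
    [0,-0.0008,0.15,0,0,-0.7]
  ]
}}

```text
t: 19.48
eef_pos: [0.5453, -0.3155, 0.0281]
tcp_rot: [2.702, 0.001, 1.626]
ft_force: [0.3, 0.6, 1.6]
grip_width: 0.546
```

Request:
{"name": "apply_moves", "arguments": {
  "plan": [
    [0,0,0,0,0,0],
    [0,0,0,0,0,0],
    [0,0,0,0,0,0],
    [0,0,0,0,0,0],
    [0,0,0,0,0,0]
  ],
  "jaw": 0.2,
  "newtons": 30
}}

```text
t: 20.1
eef_pos: [0.5457, -0.3155, 0.0284]
tcp_rot: [2.701, 0.002, 1.626]
ft_force: [2.9, 0.8, 5.8]
grip_width: 0.302
```

Request:
{"name": "apply_moves", "arguments": {
  "plan": [
    [0.002,0,0,0,0,0],
    [0.004,0,0,0,0,0],
    [0.006,0,0,0,0,0],
    [0.008,0,0,0,0,0],
    [0.01,0,0,0,0,0],
    [0.012,0,0,0,0,0],
    [0.014,0,0,0,0,0],
    [0.0165,0,0,0,0,0]
  ]
}}

```text
t: 21.1
eef_pos: [0.5448, -0.2993, 0.0285]
tcp_rot: [2.701, 0.003, 1.626]
ft_force: [3.0, -11.9, 0.9]
grip_width: 0.308
```

Request:
{"name": "apply_moves", "arguments": {
  "plan": [
    [0.001,0,0,0,0,0],
    [0.001,0,0,0,0,0]
  ]
}}

```text
t: 21.35
eef_pos: [0.5448, -0.2994, 0.0285]
tcp_rot: [2.701, 0.004, 1.624]
ft_force: [5.0, -9.7, 1.5]
grip_width: 0.307
```

Run:
```python
from h import *
p,d=robot.snapshot("wrist"); cv2.imwrite("pics/w13.png",p[:,:,::-1]);print(robot.get_state()["ft_force"])
```

```text
[  5.80639001 -10.08773142   1.39415478]
```

View pics/w13.png

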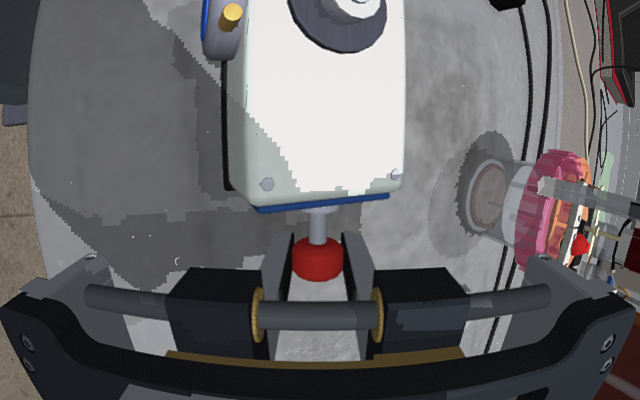

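Against the inner stop (y = -0.2994, as at the start). Release and back off.

Request:
{"name": "apply_moves", "arguments": {
  "plan": [
    [0,0,0,0,0,0],
    [0,0,0,0,0,0],
    [0,0,0,0,0,0],
    [0,0,0,0,0,0],
    [0,0,-0.03,0,0,0],
    [0,0,-0.07,0,0,0],
    [0,0,-0.11,0,0,0],
    [0,0,-0.12,0,0,0]
  ],
  "jaw": 0.55
}}

```text
t: 22.4
eef_pos: [0.4933, -0.3011, 0.1386]
tcp_rot: [2.7, 0.003, 1.626]
ft_force: [0.7, 0.2, -0.7]
grip_width: 0.549
```

Request:
{"name": "apply_moves", "arguments": {
  "plan": [
    [0,0,0,0,0,0],
    [0,0,0,0,0,0],
    [0,0,0,0,0,0]
  ]
}}

```text
t: 22.78
eef_pos: [0.4933, -0.3002, 0.1352]
tcp_rot: [2.704, -0.0, 1.626]
ft_force: [0.0, -0.1, -0.2]
grip_width: 0.549
```

Run:
```python
from h import *
p,R=cur()
img,d=robot.snapshot("wrist"); cv2.imwrite("pics/w14.png",img[:,:,::-1]);print(p,robot.get_state()["ft_force"],robot.get_state()["t"])
P=wcloud(d,p,R);h=cv2.cvtColor(img,cv2.COLOR_RGB2HSV)
red=((h[...,0]<8)|(h[...,0]>172))&(h[...,1]>130)&(abs(P[...,0]-.538)<.04)&(abs(P[...,1]+.31)<.05)
v,u=np.nonzero(red);print(u.min(),u.max(),v.min(),v.max());K=P[red];print(np.percentile(K,[2,98],0))
```

```text
[ 0.49333925 -0.30021194  0.13522503] [0.50120597 0.25110456 0.13308858] 22.825
304 333 196 220
[[ 0.52244207 -0.3083307   0.04216086]
 [ 0.54595734 -0.29015095  0.05866981]]
```

View pics/w14.png

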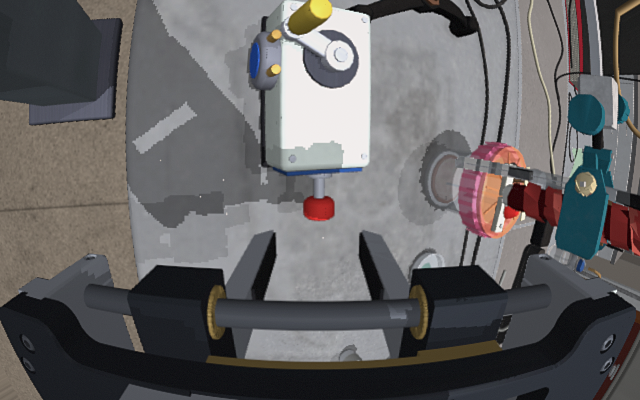

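```bash
python3 -c "
from workcell import robot
print(robot.finish_job())"
```

```text
the job is handed in; nothing more can be done
None
```

The dose is dispensed and the job handed in at about 23 s of the 72 s allowed; `finish_job` gave no verdict.

- **Knob out:** I gripped the red knob and pulled it 16 mm to its stop. After cranking it was still out: the wrist camera saw it at y −0.325 to −0.307 m, the same as before.
- **Cranking:** I held the handle and turned it two full turns clockwise. It ended about 1.1 mm past its start, so I nudged it back, which took a small reverse movement of about 2 mm and then 0.8 mm forward. The wrist camera then put the handle about 0.4 mm (roughly 0.5°) from its start. The first and second pictures of it agree within measuring error.
- **Knob in:** I pushed the knob back in to its stop. It was last seen at y −0.308 to −0.290 m, within about 0.4 mm of where it started.
- **Forces and clearance:** The readings I took stayed below about 17 N. At the end the gripper was about 120 mm back from the knob with near-zero force. The planned paths stayed clear of the vials, dropper bottle and timer; I did not measure their positions again at the end.

No check failed. The only disagreement was in locating the crank hub: three of the readings agreed within about 3 mm. A fourth, a circle fitted to the dark disc, was about 6 mm off; I did not use it.

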